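# Line up a cover's hinge knuckles for the pin

### The job

Two small covers lie on the bench; take the one with the single hinge knuckle in the middle of its edge by its upright grip, and lower that knuckle from above into the gap between the two knuckles on the jamb block, until the holes of all three are in one line, ready for the pin, with the cover level and standing out from the block's front. Finish while still holding it there, motionless, carried by the gripper alone and not leaning on the block. Do not ram the block, and leave the other cover, the pin, the screwdriver and the transformer where they lie.

Things in the scene. Friction and masses are not known exactly. Their poses are not given: they have to be found in the camera images.
- cover_single: The cover to use: grey plate 75 x 100 x 10 mm (x, y, z), about 0.2 kg, lying flat; origin at the centre of its underside, +x towards the hinged edge, z up. ONE steel knuckle (tube, 18 mm outer, 12 mm inner diameter, 24 mm long along y) at the middle of that edge, on a leaf whose top is 13 mm above the underside. The two covers may swap places.
- cover_single_bore (a point): Centre of that knuckle's hole: 50.5 mm in +x from the cover's origin, 9 mm above the underside; the hole runs along the cover's y. Axes as the cover's.
- cover_single_grip (a point): Grasp point in the cover's black upright grip slab: straight above the cover's origin, 38 mm above the underside. The slab is 14 mm thick in x, 46 mm long in y and reaches from 10 to 56 mm above the underside; pinch it from above across the 14 mm. Axes as the cover's.
- jamb_block: Fixed wooden block 40 x 110 mm, top 90 mm above the bench, on a steel foot; origin under its centre, front face towards its own -x, z up. Along its upper front edge two steel knuckles (18 mm outer, 12 mm inner diameter, 26 mm long), 32 mm apart: 4 mm of play on either side of the single knuckle. The gap is open above and below, nothing supports a knuckle in it.
- jamb_bore (a point): Midpoint of the gap on the axis of the two fixed holes: 36 mm in front (-x) of the block's origin, 95 mm above the bench; 4 mm or more free behind a knuckle centred there. The holes run along the block's y. Axes as the block's; a fitted cover has its axes parallel to them, cover +x towards the block.
- cover_double: The cover not to use: same plate, grip and axes as the other, but with TWO knuckles, each 26 mm long with a 32 mm gap between them. To be left alone.
- hinge_pin: Loose steel pin, 7 mm thick, about 60 mm long with an 11 mm head, lying along its x; origin at mid-length on the bench. To be left alone.
- driver_a: Loose screwdriver 162 x 19 x 18 mm lying along its x, right of the block; origin under its middle. To be left alone.
- transformer: Loose small transformer 30 x 56 x 30 mm, right of the block; origin under its middle. To be left alone.
Not all that is in view belongs to the job. Leave any purple look-alike of the cover_single alone.

How it is judged (in metres and radians):
On the way:
1. the single-knuckle cover is lifted clear of the bench in the gripper (height (world z) of cover_single above 0.03 m and contact force between the fingers and cover_single above 2 N), for 0.2 s.
At the end, for the whole second after the job is handed in: The single knuckle's hole is within 3.2 mm in height and fore and aft of the fixed holes' axis and 5 mm of mid-gap; cover level and parallel to the block to 0.08 rad, gripped by the fingers (over 2 N), pressing on the block with under 4 N, still (under 20 mm/s) (x of cover_single_bore in the frame of jamb_bore between -0.0032 and 0.0032 m and y of cover_single_bore in the frame of jamb_bore between -0.005 and 0.005 m and z of cover_single_bore in the frame of jamb_bore between -0.0032 and 0.0032 m and angle between the y axis of cover_single and the y axis of jamb_block, either way round below 0.08 rad and angle between cover_single's own z axis and vertical below 0.08 rad and contact force between the fingers and cover_single above 2 N and contact force between cover_single and jamb_block below 4 N and linear speed of cover_single below 0.02 m/s); the arm keeps its last pose, push and grip.
It fails at once if the other cover is moved by more than 30 mm (distance of cover_double from where it was at the start of the episode above 0.03 m).
It fails at once if the loose pin is moved by more than 30 mm (distance of hinge_pin from where it was at the start of the episode above 0.03 m).
It fails at once if the screwdriver is moved by more than 30 mm (distance of driver_a from where it was at the start of the episode above 0.03 m).
It fails at once if the transformer is moved by more than 30 mm (distance of transformer from where it was at the start of the episode above 0.03 m).
It fails at once if the cover is rammed into the block (over 25 N) (contact force between cover_single and jamb_block above 25 N).
It also fails if it takes over 34 s, if anything falls off the work surface, if the arm or the gripper's body presses on something with over 40 N, if the wrist force passes 120 N, or if a joint passes its speed limit or range.

### The arm

A 6-joint arm with a two-finger parallel gripper is mounted at the origin on a cart in front of the work surface, level with it; the furniture and walls round the work are solid. World frame = base frame: x ahead of the robot, y to its left, z up, the work surface at z = 0. Lengths are in mm, angles in degrees, forces in N, time in s.
With the tool pointing down it reaches from about 325 to 925 mm from the base axis. Payload 3.1 kg.
Tool frame: the origin (TCP) lies at the very end of the fingers, on their centre line; the grasp point (between the pads) lies grasp_offset behind it (grasp_offset is the distance from the TCP to the grasp point, in mm); z points along the fingers, x is the direction in which the jaws open and shut, and the axes are right-handed (so a half turn about z gives the same grasp; the last joint's range is limited). The gripper opens to 85 mm and grips with 20 to 120 N. Pads are 22 mm wide; open, the fingers measure 114 mm over their backs; the gripper's body (76 mm by 85 mm) begins 54 mm behind the grasp point. The pads swing forward as they close: fully open they stand 13 mm farther back than shut.
Start: joints at [-80.627, 12.427, 92.441, -0, 75.132, -6.429], TCP at [170.219, -601.386, 231.3] pointing down, gripper open.
Joint ranges: [-157.48, 157.48], [-44.54, 120.13], [17.64, 146.25], [-64.5, 244.5], [7.68, 150.69], [-147.95, 147.95]. Speed limits (degrees/s): [159.86, 159.86, 180, 180, 180, 180].

### API

Orientations are given as [roll, pitch, yaw] about the fixed x, y, z axes, in that order (R = Rz(yaw) Ry(pitch) Rx(roll)).
In Python, from station import * gives the robot as it stands. Calls block until the motion is done:
- goto(position, orientation): joint-space move of the TCP to a pose.
- move_l(position, attitude=None, speed=150): straight line of the TCP; attitude=None keeps the orientation; speed is the mean speed in mm/s.
- move_j(angles): joint-space move.
- grip(opening, squeeze=None): finger opening in mm; squeeze is the grip in N (None keeps the last); returns when the fingers have stopped.
- wait(seconds).
- solve_ik(position, orientation): joint angles nearest the present ones, or None.
- get_obs(): the state.
- get_image(name): name is "scene" or "top"; returns the picture (420x560x3 uint8, red, green, blue); there is no depth.
- get_calibration(name): a dict with "fx", "fy", "cx", "cy" (pixels), "R" (3x3) and "t" (3): a world point X has camera coordinates R X + t. Camera axes: x right, y down, z forward; pixel columns grow to the right and rows downward; lengths in mm; the calibration is good to about 2 mm. A picture is of the moment at which its call begins. get_calibration takes no time and is no camera call.
A pose or a line that the arm cannot do raises Unreachable and nothing moves.
- sign_off(): hands the job in, once; it reports no verdict.
Trained networks look in the newest picture that a camera, given by its name, has taken for a name from the list of things; names that differ only in an ending like _2 or _b are one class to them, and where a whole thing is asked for, a point or a joint stands for the part that bears it (a point fixed in the world has none). Each returns a list of dicts, best first, with "score" (0 to 1); they miss things now and then, are a little off and sometimes report something else, mostly with a low value. They report only what shows in the picture. A call takes as long as a camera call. They do not tell look-alikes from the thing itself.
- spot_in(name, camera): "extent" ([centre column, centre row, width, height] in pixels, round what is visible of it).
- regions_of(name, camera): "region" (420x560 bool, what is visible of it) and "extent" ([centre column, centre row, width, height] in pixels, round what is visible of it).
The state is a dict: "t": time; "joint_pos": joint angles; "qvel": joint speeds; "effort": joint torques, N m; "tcp_pos": TCP position; "ee_rot": TCP orientation; "wrist_force": force on the tool from outside, world axes, zero at the start; "moment": the same for the moment, N m; "grip_width": finger opening in mm.
Only numpy, scipy, OpenCV 4.12 (cv2) and the standard library are available. Lean on these libraries where they do the work, as an engineer would, in place of code of your own. Each camera call takes 0.05 s, during which the arm holds its last target.

## Working session

There is one attempt and no reset: what is moved stays moved. The work goes in short steps, each a Python script; the robot and the scene stay as the last script left them, time stands still between calls to the robot, and variables do not carry over. Pictures are saved under pics/ and viewed, and the job is handed in when it is done.

```bash
mkdir -p pics; ls; python3 - <<'E'
from station import *
import cv2
o=get_obs();print(o)
for n in ("scene","top"):
    im=get_image(n);cv2.imwrite(f"pics/{n}0.png",im[:,:,::-1])
    print(n,get_calibration(n))
    for k in("cover_single","cover_double","jamb_block","hinge_pin","driver_a","transformer","cover_single_grip"):
        print(k,[(round(d["score"],2),[round(float(v),1) for v in d["extent"]]) for d in spot_in(k,n)])
E
```

```text
pics
{'t': 0.0, 'joint_pos': array([-8.06253146e+01,  1.24742967e+01,  9.25294042e+01, -1.91551443e-04,
        7.51316129e+01, -6.42963207e+00]), 'qvel': array([ 0.06832431, -0.05239065,  0.07822167, -0.01668116,  0.00088804,
        0.01839701]), 'effort': array([ 3.09319021e-04, -3.96843696e+01, -3.03855658e+01, -1.48807349e-04,
        9.81867401e-03, -3.01883787e-06]), 'tcp_pos': array([ 170.09599696, -600.55978997,  229.98647363]), 'ee_rot': array([-1.79985031e+02,  1.34483422e-01, -7.41956156e+01]), 'wrist_force': array([-1.08001131,  0.43589167, -0.30144101]), 'moment': array([0.00632632, 0.02301499, 0.03182324]), 'grip_width': 85.6045768515669}
scene {'fx': 420.29305102362025, 'fy': 420.29305102362025, 'cx': 279.18446805136756, 'cy': 209.85585867027407, 'R': array([[ 0.68925906, -0.72446177, -0.00878048],
       [-0.31749974, -0.29113412, -0.90246044],
       [ 0.65124179,  0.62481683, -0.43068325]]), 't': array([-498.46119387,  171.05167017, 1135.56472923])}
cover_single [(0.67, [244.9, 185.5, 25.6, 17.6]), (0.58, [212.9, 199.6, 30.1, 23.5])]
cover_double [(0.92, [261.5, 22
[... 434 characters left out ...]
1128, 'R': array([[ 0.01627801, -0.99926698, -0.03464864],
       [-0.99424458, -0.01250682, -0.10640155],
       [ 0.10589022,  0.03618123, -0.99371937]]), 't': array([-195.51517193,  535.15235653,  964.52390868])}
cover_single [(0.88, [161.8, 228.3, 42.5, 40.4]), (0.84, [158.4, 169.2, 42.9, 40.1]), (0.17, [311.9, 275.6, 6.7, 20.8])]
cover_double [(0.68, [258.9, 232.9, 43.5, 40.8])]
jamb_block [(0.65, [339.8, 200.6, 50.9, 42.5])]
hinge_pin [(0.51, [310.9, 276.7, 4.0, 21.8])]
driver_a [(0.58, [406.9, 242.6, 7.3, 59.0])]
transformer [(0.69, [312.0, 275.5, 9.3, 17.2]), (0.58, [406.1, 181.3, 21.2, 12.6])]
cover_single_grip [(0.79, [156.6, 169.8, 44.4, 38.5]), (0.75, [161.9, 229.4, 44.3, 46.3])]
```

```bash
python3 - <<'E'
import cv2
a=cv2.imread("pics/top0.png");b=cv2.imread("pics/scene0.png")
cv2.imwrite("pics/top0c.png",cv2.resize(a[135:305,120:440],None,fx=2.5,fy=2.5,interpolation=cv2.INTER_CUBIC))
cv2.imwrite("pics/scene0c.png",cv2.resize(b[150:310,180:420],None,fx=3.3,fy=3.3,interpolation=cv2.INTER_CUBIC))
E
```

```text
(no output)
```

View pics/top0c.png

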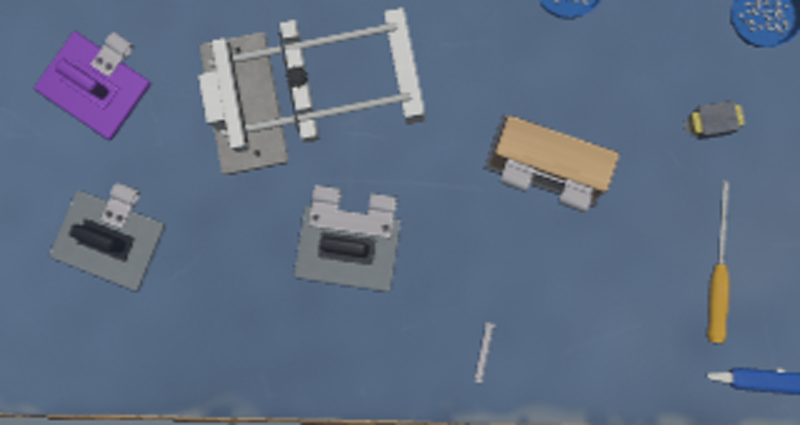

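View pics/scene0c.png

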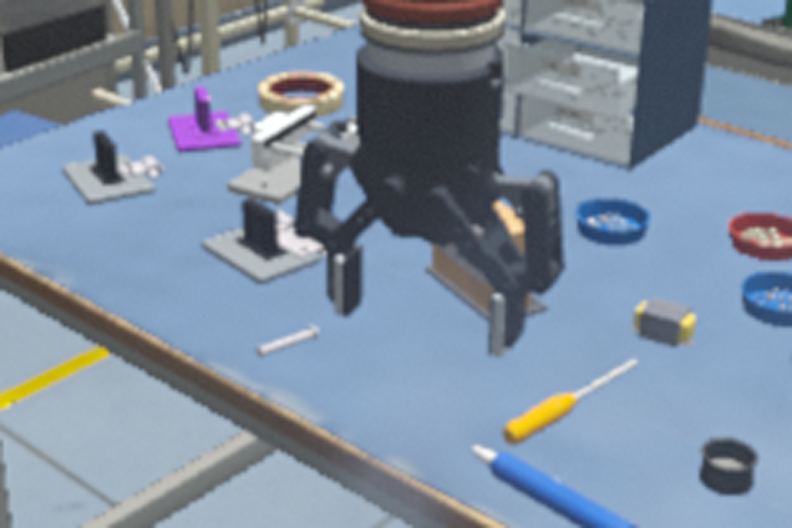

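View pics/top0.png

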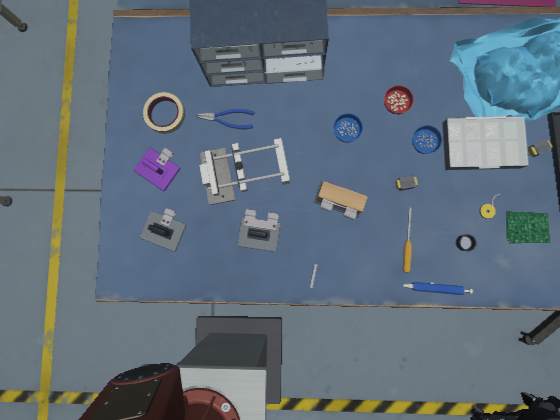

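The top view shows the grey single-knuckle cover at about (162,229). The purple look-alike is at (158,169), the double cover at (259,232), and the block at (340,200) with its knuckles facing the robot. In the scene view the gripper hides the block, so I'll look again once the arm has moved. Next I'll get masks and fit a model.

```bash
python3 - <<'E'
from station import *
import cv2,numpy as np
d={}
for n in("top","scene"):
    im=get_image(n); d[n+"_im"]=im
    for k in("cover_single","jamb_block","cover_double"):
        if n=="scene" and k!="cover_single": continue
        for i,r in enumerate(regions_of(k,n)):
            print(n,k,i,round(r["score"],2),np.round(r["extent"],1),r["region"].sum())
            d[f"{n}_{k}_{i}"]=r["region"]
    c=get_calibration(n); print(n,-c["R"].T@c["t"])
np.savez("reg0.npz",**d)
t=cv2.resize(d["top_im"][195:260,130:195],None,fx=9,fy=9,interpolation=cv2.INTER_NEAREST)
u=cv2.resize(d["top_im"][170:230,305:380],None,fx=9,fy=9,interpolation=cv2.INTER_NEAREST)
s=cv2.resize(d["scene_im"][180:220,190:240],None,fx=12,fy=12,interpolation=cv2.INTER_NEAREST)
cv2.imwrite("pics/t1.png",t[:,:,::-1]);cv2.imwrite("pics/u1.png",u[:,:,::-1]);cv2.imwrite("pics/s1.png",s[:,:,::-1])
print(get_obs()["t"])
E
```

```text
top cover_single 0 0.89 [162.3 230.5  42.8  41.6] 1258
top cover_single 1 0.62 [158.  168.2  42.4  43.9] 1144
top cover_single 2 0.23 [339.9 198.5  51.8  41.4] 1191
top jamb_block 0 0.78 [337.9 200.4  53.9  44.3] 1276
top jamb_block 1 0.18 [161.4 230.3  45.4  42. ] 1187
top cover_double 0 0.65 [261.6 230.1  42.1  39.4] 1279
top [ 433.12128409 -223.57645874 1008.63279638]
scene cover_single 0 0.79 [244.9 184.6  29.   19.7] 274
scene cover_single 1 0.72 [212.7 200.7  30.8  23.6] 386
scene cover_single 2 0.67 [344.1 276.1  19.2  13.2] 124
scene [ -341.64944984 -1020.83705701   639.05934496]
1.1
```

View pics/t1.png

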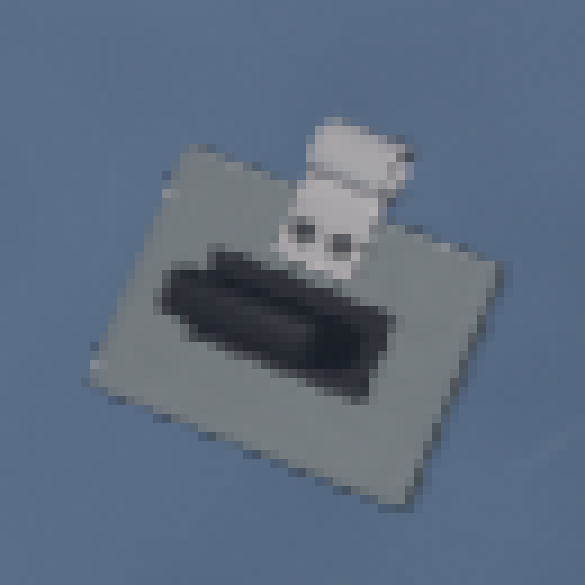

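View pics/u1.png

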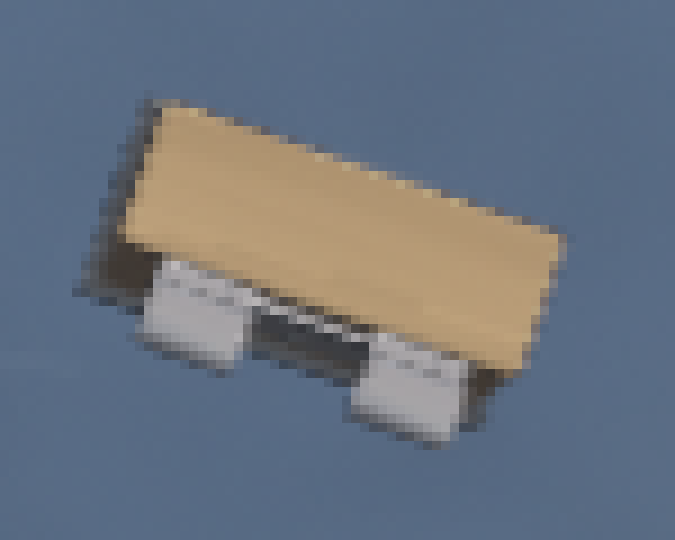

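View pics/s1.png

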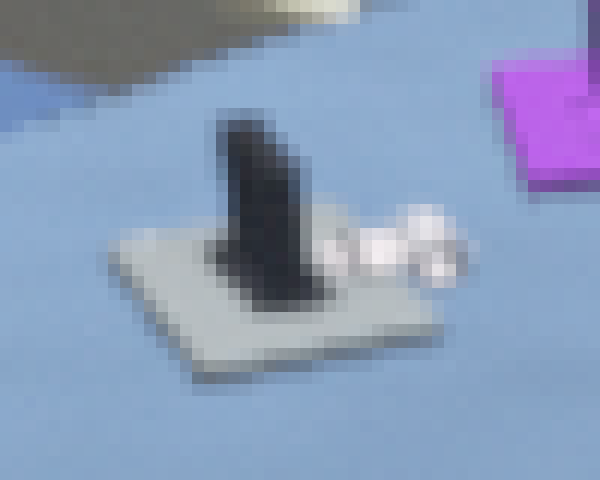

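```bash
cat > fit.py <<'E'
import numpy as np,cv2
from scipy.optimize import minimize
S=8
def box(x0,x1,y0,y1,z0,z1):
    return np.array([[x,y,z] for x in(x0,x1) for y in(y0,y1) for z in(z0,z1)],float)
def cyl(x,z,r,y0,y1):
    a=np.linspace(0,2*np.pi,17)[:-1]
    return np.array([[x+r*np.cos(t),y,z+r*np.sin(t)] for t in a for y in(y0,y1)])
COVER=[box(-37.5,37.5,-50,50,0,10),cyl(50.5,9,9,-12,12),box(30,46,-12,12,8,13),box(-7,7,-23,23,10,56)]
TOPFACE=[box(-20,20,-55,55,90,90)]
BLOCKKN=[cyl(-36,95,9,16,42),cyl(-36,95,9,-42,-16)]
def R3(yaw): 
    c,s=np.cos(yaw),np.sin(yaw);return np.array([[c,-s,0],[s,c,0],[0,0,1]])
def proj(P,c):
    q=P@c["R"].T+c["t"];return np.c_[c["fx"]*q[:,0]/q[:,2]+c["cx"],c["fy"]*q[:,1]/q[:,2]+c["cy"]]
def render(parts,p,c,win):
    u0,u1,v0,v1=win
    m=np.zeros(((v1-v0)*S,(u1-u0)*S),np.uint8)
    for b in parts:
        P=b@R3(p[2]).T+[p[0],p[1],p[3]]
        uv=proj(P,c)
        h=cv2.convexHull(uv.astype(np.float32))[:,0]
        h=((h+0.5-[u0,v0])*S-0.5)
        cv2.fillConvexPoly(m,np.round(h*16).astype(np.int32),1,shift=4)
    return cv2.resize(m.astype(np.float32),(u1-u0,v1-v0),interpolation=cv2.INTER_AREA)
def fit(parts,p0,obs,fixz=None):
    """obs: list of (calib,win,alpha)"""
    def f(q):
        p=list(q)+([fixz] if fixz is not None else [])
        return sum(((render(parts,p,c,w)-a)**2).mean() for c,w,a in obs)*1e3
    best=None
    for sc in(1,.3):
        st=np.array([10,10,.15,8][:len(p0)])*sc
        sim=np.vstack([p0]+[np.array(p0)+st*np.eye(len(p0))[i] for i in range(len(p0))])
        r=minimize(f,p0,method="Nelder-Mead",options=dict(initial_simplex=sim,xatol=1e-3,fatol=1e-5,maxiter=600)); p0=r.x
    return r.x,r.fun
E
cat > f1.py <<'E'
from station import *
from fit import *
d=np.load("reg0.npz")
ct,cs=get_calibration("top"),get_calibration("scene")
def back(u,v,c,z):
    r=c["R"].T@np.array([(u-c["cx"])/c["fx"],(v-c["cy"])/c["fy"],1]);o=-c["R"].T@c["t"]
    return o+r*(z-o[2])/r[2]
def alpha_bg(im,w,gain=1.0):
    u0,u1,v0,v1=w;p=im[v0:v1,u0:u1].astype(float)
    x=p[...,2]/np.maximum(p.sum(2),1)   # blue fraction
    bg=np.median(np.r_[x[0],x[-1]]);fg=.345
    return np.clip((bg-x)/(bg-fg),0,1),bg
wt=(130,195,195,260);at,b=alpha_bg(d["top_im"],wt)
ws=(195,233,185,216);as_,b2=alpha_bg(d["scene_im"],ws)
print(b,b2)
x0=back(162,232,ct,5);print(x0)
# yaw guess: knuckle direction in top view up-right
k=back(170,212,ct,9)-back(162,232,ct,5);yw=np.arctan2(k[1],k[0]);print(np.degrees(yw))
for nm,o,fz in(("top z0",[(ct,wt,at)],0.),("scene z0",[(cs,ws,as_)],0.),("both z free",[(ct,wt,at),(cs,ws,as_)],None),("both z0",[(ct,wt,at),(cs,ws,as_)],0.)):
    p0=[x0[0],x0[1],yw]+([0] if fz is None else [])
    p,e=fit(COVER,p0,o,fz);print(nm,np.round(p,2),np.degrees(p[2]).round(2),round(e,2))
def vis(p,c,w,a,n):
    r=render(COVER,p,c,w);cv2.imwrite(n,cv2.resize((np.dstack([a,r,r])*255).astype(np.uint8),None,fx=8,fy=8,interpolation=cv2.INTER_NEAREST))
pp=list(p)+[0];vis(pp,ct,wt,at,"pics/fa.png");vis(pp,cs,ws,as_,"pics/fb.png")
# block, top view
wb=(305,380,170,230);u0,u1,v0,v1=wb;P=d["top_im"][v0:v1,u0:u1].astype(float)
rb=(P[...,0]-P[...,2]);print("wood",np.percentile(rb,[5,50,90,97]))
wood=np.clip((rb+38)/(np.percentile(rb,90)+38),0,1); 
wood=np.clip((rb-(-5))/(np.percentile(rb,90)+5),0,1)
L=P.min(2);kn=np.clip((L-95)/(150-95),0,1)*(rb<15)
x0=back(340,196,ct,90);print(x0)
yb=np.arctan2(*( (back(350,200,ct,90)-back(324,183,ct,90))[[1,0]] ))
e=back(375-.0-8,196,ct,90)-back(322,182,ct,90);yb=np.arctan2(e[1],e[0])+np.pi/2;print("yaw b",np.degrees(yb))
p,er=fit(TOPFACE,[x0[0],x0[1],yb],[(ct,wb,wood)],0.);print("wood",np.round(p,2),np.degrees(p[2]),er)
q,er=fit(BLOCKKN,list(p),[(ct,wb,kn)],0.);print("kn",np.round(q,2),np.degrees(q[2]),er)
r=render(TOPFACE,list(p)+[0],ct,wb);cv2.imwrite("pics/fc.png",cv2.resize((np.dstack([wood,r,kn])*255).astype(np.uint8),None,fx=8,fy=8,interpolation=cv2.INTER_NEAREST))
r=render(BLOCKKN,list(p)+[0],ct,wb);cv2.imwrite("pics/fd.png",cv2.resize((np.dstack([kn,r,r])*255).astype(np.uint8),None,fx=8,fy=8,interpolation=cv2.INTER_NEAREST))
E
python3 f1.py
```

```text
0.4055727554179567 0.3967773603887938
[485.72572467 114.94261444   5.        ]
-20.888248257614705
top z0 [ 4.8944e+02  1.1418e+02 -3.5000e-01] -20.32 21.67
scene z0 [ 4.9341e+02  1.1710e+02 -4.2000e-01] -23.95 70.68
both z free [ 4.8974e+02  1.1342e+02 -3.7000e-01  1.9800e+00] -21.01 98.16
both z0 [ 4.9012e+02  1.1454e+02 -3.7000e-01] -21.2 101.0
wood [-45. -44.  63.  65.]
[ 571.46454301 -330.48052235   90.        ]
yaw b -17.022475741721408
wood [ 5.7160e+02 -3.3571e+02 -3.3000e-01] -18.65556724071426 3.522706110630527
kn [ 5.7631e+02 -3.3791e+02 -3.3000e-01] -18.88089401640354 6.034074265381083
```

```bash
python3 - <<'E'
import cv2,numpy as np
a,b,c,d=[cv2.imread(f"pics/f{k}.png") for k in "abcd"]
H=480
f=lambda i,w:cv2.resize(i,(w,300),interpolation=cv2.INTER_NEAREST)
cv2.imwrite("pics/f_all.png",np.vstack([np.hstack([f(a,400),f(b,400)]),np.hstack([f(c,400),f(d,400)])]))
E
```

```text
(no output)
```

View pics/f_all.png

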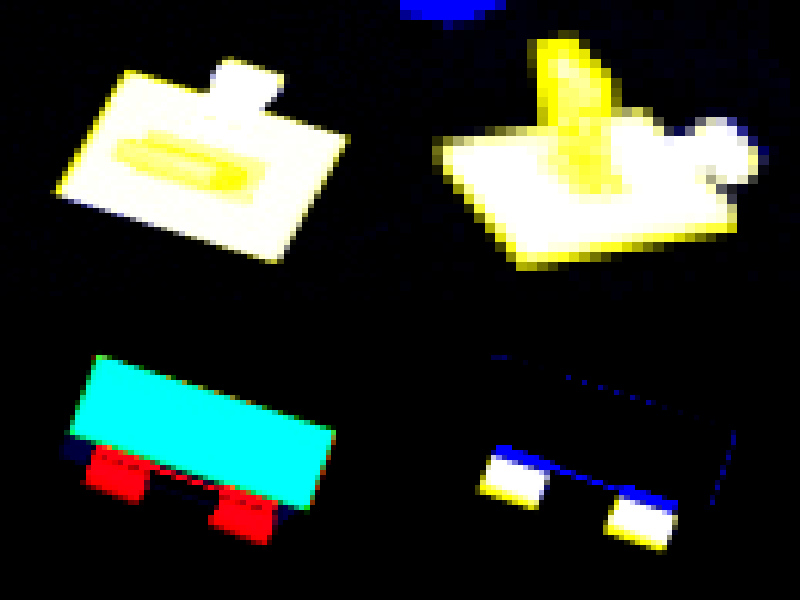

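```bash
python3 - <<'E'
from station import *
import numpy as np,cv2
try: print("go",grasp_offset)
except NameError as e: print(e)
print(get_obs()["t"])
goto([489.4,114.2,180],[180,0,-20.3])
o=get_obs();print(o["t"],o["tcp_pos"],o["ee_rot"],o["joint_pos"].round(1),o["wrist_force"])
im=get_image("scene");r=regions_of("jamb_block","scene");print([(x["score"],x["extent"]) for x in r])
im2=get_image("top")
np.savez("reg1.npz",s=im,t=im2)
cv2.imwrite("pics/s2.png",cv2.resize(im[150:310,180:420],None,fx=3.3,fy=3.3,interpolation=cv2.INTER_CUBIC)[:,:,::-1])
cv2.imwrite("pics/t2.png",cv2.resize(im2[135:305,120:440],None,fx=2.5,fy=2.5,interpolation=cv2.INTER_CUBIC)[:,:,::-1])
E
```

```text
go 18.700000000000003
1.1
3.8667 [489.77917142 113.53268501 180.1233677 ] [ 1.79995316e+02 -2.35082540e-02 -2.03640689e+01] [  5.1   0.4 111.5  -0.   68.2  25.4] [ 0.20066735 -0.75494399  0.74143683]
[(0.81, [325.6, 226.4, 38.0, 40.3]), (0.49, [343.1, 274.4, 20.9, 16.5])]
```

View pics/s2.png

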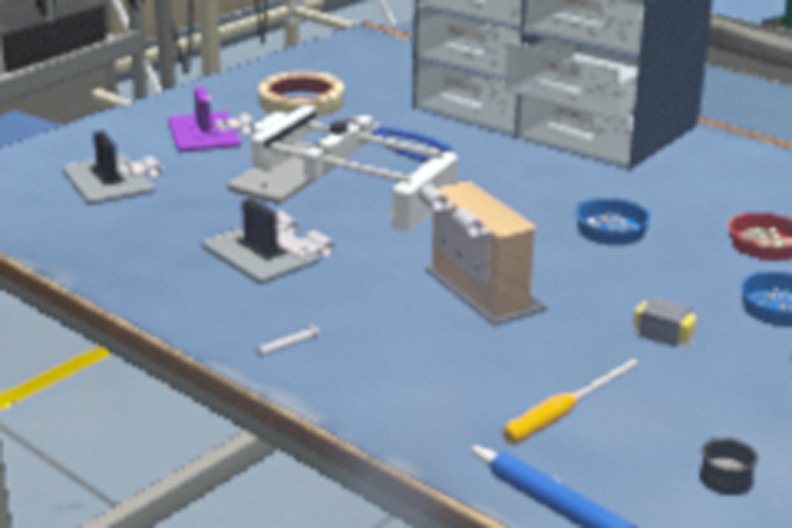

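View pics/t2.png

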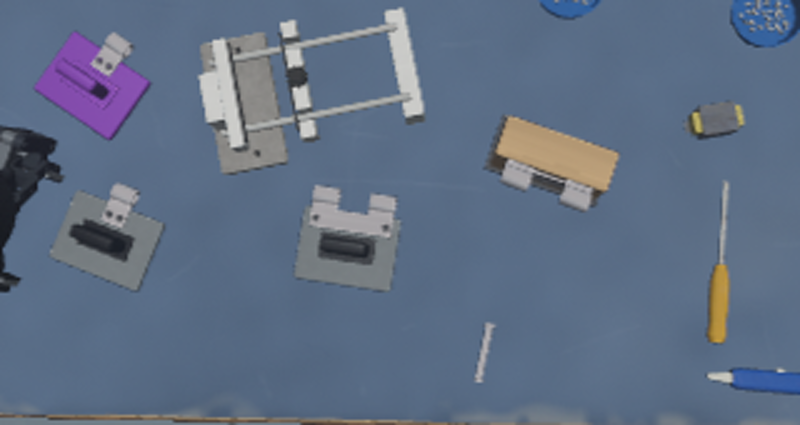

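```bash
python3 - <<'E'
from station import *
from fit import *
d=np.load("reg1.npz")
t=d["t"][:,:,::-1].copy();s=d["s"][:,:,::-1].copy()
o=get_obs()
for n,i in(("top",t),("scene",s)):
    c=get_calibration(n)
    for P,col in((o["tcp_pos"],(0,0,255)),([489.4,114.2,0],(0,255,0)),([0,0,0],(255,0,255))):
        u=proj(np.array([P]),c)[0];print(n,u);cv2.circle(i,tuple(int(v) for v in u),3,col,1)
cv2.imwrite("pics/s3.png",s);cv2.imwrite("pics/t3.png",t)
E
```

```text
top [135.49174867 225.4764161 ]
top [162.99249352 230.69348375]
top [199.68613032 431.5858039 ]
scene [208.09261618 157.61152347]
scene [212.00108037 205.01273701]
scene [ 94.694962   273.16517648]
```

View pics/s3.png

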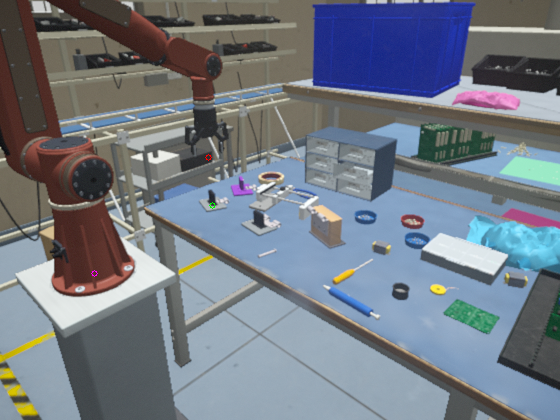

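View pics/t3.png

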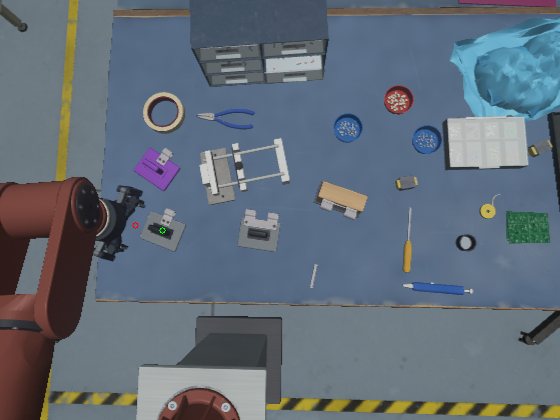

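```bash
python3 - <<'E'
import cv2,numpy as np
t=cv2.imread("pics/t3.png");s=cv2.imread("pics/s3.png")
a=cv2.resize(s[90:220,150:250],(400,520),interpolation=cv2.INTER_CUBIC);b=cv2.resize(t[160:290,80:180],(400,520),interpolation=cv2.INTER_CUBIC)
cv2.imwrite("pics/z3.png",np.hstack([a,b]))
E
```

```text
(no output)
```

View pics/z3.png

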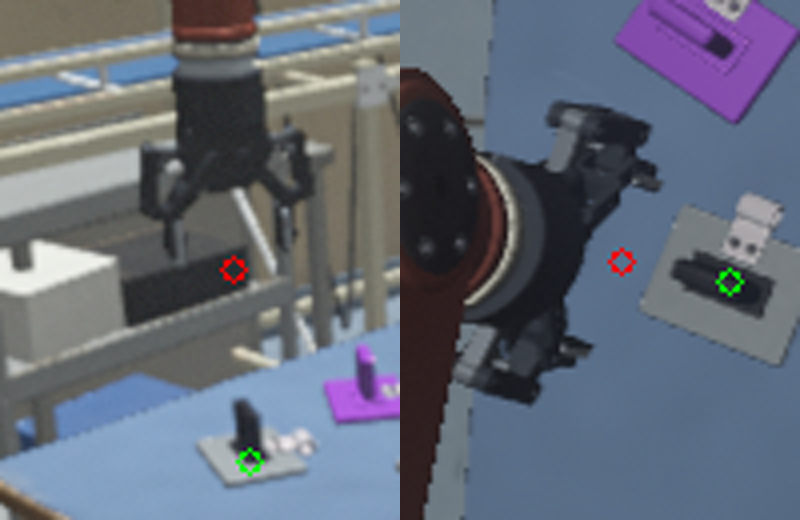

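```bash
python3 - <<'E'
from station import *
from fit import *
d=np.load("reg1.npz");s=d["s"]
p=[571.6,-335.71,np.radians(-18.66),0]
c=get_calibration("scene")
k=13;u0,v0=300,198
im=cv2.resize(s[v0:248,u0:352],None,fx=k,fy=k,interpolation=cv2.INTER_NEAREST)[:,:,::-1].copy()
def P(q): 
    uv=proj(np.array([q],float)@R3(p[2]).T+[p[0],p[1],p[3]],c)[0]; return uv,tuple(int(v) for v in (uv+.5-[u0,v0])*k)
for q in [(x,y,90) for x in(-20,20) for y in(-55,55)]+[(x,-55,0) for x in(-20,20)]+[(-20,55,0)]+[(-36,y,95) for y in(-42,-16,16,42)]:
    uv,a=P(q);print(q,uv.round(1));cv2.circle(im,a,4,(0,0,255),-1)
cv2.imwrite("pics/b3.png",im)
E
```

```text
(-20, -55, 90) [330.  220.6]
(-20, 55, 90) [309.9 206.4]
(20, -55, 90) [341.4 217.6]
(20, 55, 90) [320.8 203.8]
(-20, -55, 0) [328.7 247.7]
(20, -55, 0) [339.8 244.5]
(-20, 55, 0) [309.3 232.1]
(-36, -42, 95) [322.9 218.5]
(-36, -16, 95) [318. 215.]
(-36, 16, 95) [312.2 210.9]
(-36, 42, 95) [307.7 207.6]
```

View pics/b3.png

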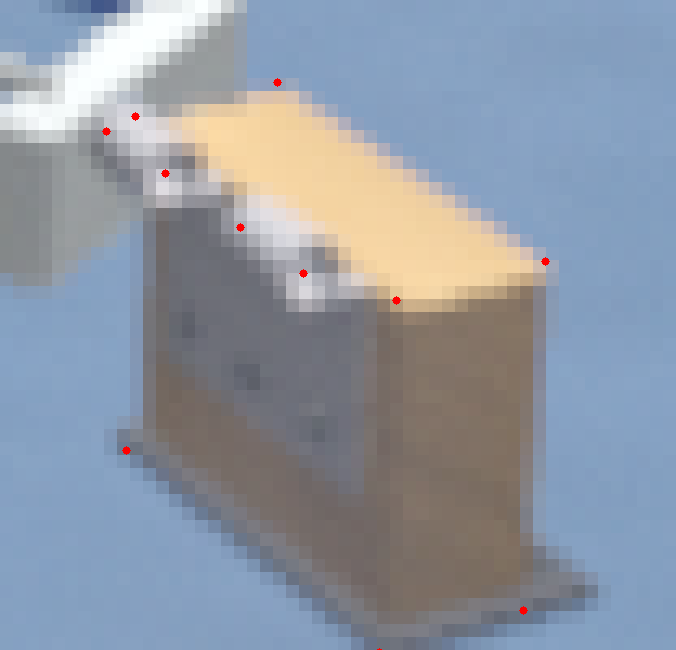

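The scene view puts the block's corners within about 1 px of the top-view fit, so its 90 mm height checks out. The gripper tips also match the reported TCP. Now grasping.

```bash
python3 - <<'E'
from station import *
import numpy as np,cv2
pr=lambda m:(lambda o:print(m,round(o["t"],2),o["tcp_pos"].round(2),o["ee_rot"].round(2),"W",o["wrist_force"].round(2),"M",o["moment"].round(3),"g",round(o["grip_width"],2)))(get_obs())
move_l([489.4,114.2,70],speed=200)
move_l([489.4,114.2,19.3],speed=100);pr("down")
grip(5,60);pr("grip");wait(.2);pr("settled")
im=get_image("scene");im2=get_image("top")
np.savez("reg2.npz",s=im,t=im2)
cv2.imwrite("pics/g4.png",np.hstack([cv2.resize(im[150:230,175:255],(400,400))[:,:,::-1],cv2.resize(im2[180:260,100:180],(400,400))[:,:,::-1]]))
E
```

```text
down 5.38 [490.02 114.28  19.82] [-1.7997e+02 -6.0000e-02 -2.0290e+01] W [ 0.51  0.14 -0.91] M [0.079 0.018 0.033] g 85.18
grip 6.03 [489.81 114.23  19.61] [-1.7998e+02 -4.0000e-02 -2.0300e+01] W [0.06 0.2  1.12] M [ 0.009 -0.014 -0.004] g 13.17
settled 6.22 [489.78 114.25  19.6 ] [-1.7998e+02 -3.0000e-02 -2.0300e+01] W [ 0.48 -0.25  2.69] M [-0.01   0.047 -0.019] g 13.25
```

View pics/g4.png

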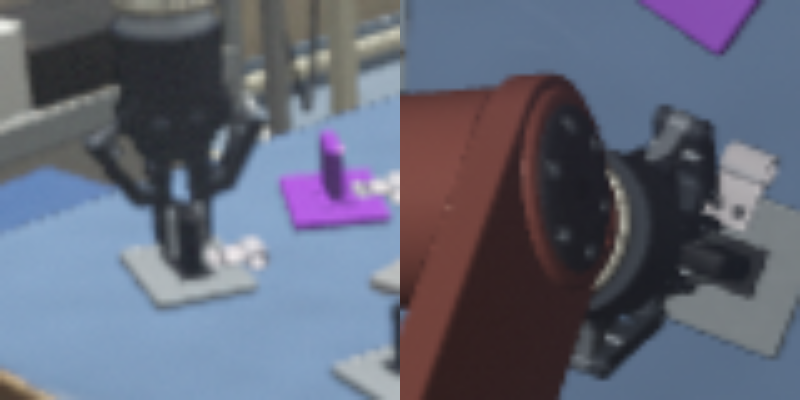

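```bash
python3 - <<'E'
import numpy as np,cv2
a=np.load("reg1.npz")["t"];b=np.load("reg2.npz")["t"]
g=lambda i:cv2.resize(cv2.cvtColor(i,cv2.COLOR_RGB2GRAY),None,fx=1,fy=1).astype(np.float32)
A,B=g(a),g(b)
for (u0,u1,v0,v1) in((160,180,205,225),(172,190,214,245),(178,190,222,234),(165,180,206,219)):
    # ECC translation
    W=np.eye(2,3,dtype=np.float32)
    T=A[v0:v1,u0:u1];I=B[v0-4:v1+4,u0-4:u1+4];W[:,2]=4
    cc,W=cv2.findTransformECC(T,I,W,cv2.MOTION_TRANSLATION,(3,100,1e-5),None,1);print(cc,W[:,2]-4)
E
```

```text
0.6985049532109358 [ 0.4731493  -0.06234765]
0.9864297936686153 [-0.05598712  0.11603689]
0.9722172902353389 [-0.14981699  0.22812986]
0.9926677808145028 [-0.09754395  0.1352787 ]
```

```bash
cat > tgt.py <<'E'
import numpy as np
B=np.array([571.60,-335.71]);YAW=-18.66
c,s=np.cos(np.radians(YAW)),np.sin(np.radians(YAW))
T=B-86.5*np.array([c,s])
E
python3 - <<'E'
from station import *
from tgt import *
import cv2
pr=lambda m:(lambda o:print(m,round(o["t"],2),o["tcp_pos"].round(2),o["ee_rot"].round(2),"W",o["wrist_force"].round(2),"M",o["moment"].round(3),"g",round(o["grip_width"],2)))(get_obs())
print(T)
p=get_obs()["tcp_pos"]
move_l([489.4,114.2,195],speed=150);pr("lift")
goto([T[0],T[1],195],[180,0,YAW]);pr("over")
move_l([T[0],T[1],150],speed=100);wait(.2);pr("150")
im=get_image("scene");im2=get_image("top")
np.savez("reg3.npz",s=im,t=im2)
cv2.imwrite("pics/h5.png",np.hstack([cv2.resize(im[160:260,260:360],(400,400),interpolation=2)[:,:,::-1],cv2.resize(im2[150:250,290:390],(400,400),interpolation=2)[:,:,::-1]]))
E
```

```text
[ 489.64696964 -308.03418357]
lift 7.65 [488.36 114.11 193.57] [ 1.7993e+02  1.4000e-01 -2.0300e+01] W [ 0.58 -0.41 -3.31] M [0.001 0.016 0.013] g 13.39
over 9.21 [ 489.96 -306.85  194.78] [-1.7995e+02  2.0000e-02 -1.8600e+01] W [ 0.27  0.66 -2.14] M [ 0.059 -0.038 -0.039] g 13.34
150 10.01 [ 490.34 -308.58  151.15] [ 1.7996e+02 -1.2000e-01 -1.8660e+01] W [-1.41  0.38 -2.5 ] M [-0.016  0.013 -0.023] g 13.6
```

View pics/h5.png

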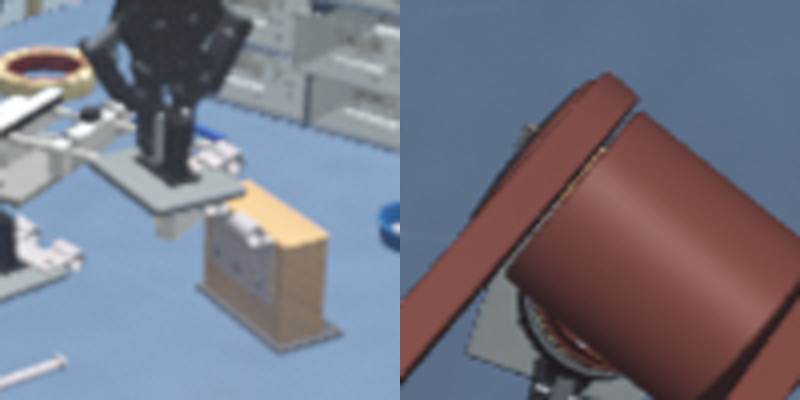

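```bash
python3 - <<'E'
from station import *
from fit import *
from tgt import *
print("t",get_obs()["t"])
O=[get_obs() for _ in range(10)]
print(get_obs()["t"],np.mean([o["tcp_pos"] for o in O],0),np.std([o["tcp_pos"] for o in O],0))
cs=get_calibration("scene")
s1=np.load("reg1.npz")["s"].astype(float);s3=np.load("reg3.npz")["s"].astype(float)
# block top in scene
w=(322,346,200,226);P=s1[w[2]:w[3],w[0]:w[1]]
ink=P[...,0]; top=P[11,6];side=P[22,14];bg=P[3,20];print(top,side,bg)
a=np.clip((ink-(side[0]+bg[0])/2)/(top[0]-(side[0]+bg[0])/2),0,1)
wt=np.ones_like(a); 
# mask out knuckle area (left-bottom)
for v in range(a.shape[0]):
    for u in range(a.shape[1]):
        if (u+w[0])<331 and (v+w[2])>213: wt[v,u]=0
f=lambda q:((render(TOPFACE,[q[0],q[1],np.radians(YAW),q[2]],cs,w)-a)**2*wt).mean()*1e3
for fz in(True,False):
    g=(lambda q:f([q[0],q[1],0])) if fz else f
    n=2 if fz else 3
    x0=np.array([B[0],B[1],0])[:n]
    r=minimize(g,x0,method="Nelder-Mead",options=dict(initial_simplex=np.vstack([x0]+[x0+6*e for e in np.eye(n)]),xatol=1e-3,fatol=1e-5))
    print("block scene",r.x.round(2),round(r.fun,2))
# cover now in scene: plate + knuckle
w=(278,325,190,222)
tcp=np.mean([o["tcp_pos"] for o in O],0)
pr=[tcp[0],tcp[1],np.radians(YAW),tcp[2]-19.6]
k=12;im=cv2.resize(s3[w[2]:w[3],w[0]:w[1]].astype(np.uint8),None,fx=k,fy=k,interpolation=0)[:,:,::-1].copy()
for b in COVER[:3]:
    uv=proj(b@R3(pr[2]).T+[pr[0],pr[1],pr[3]],cs);h=cv2.convexHull(((uv+.5-[w[0],w[2]])*k).astype(np.float32))
    cv2.polylines(im,[h.astype(int)],True,(0,0,255),1)
cv2.imwrite("pics/c5.png",im)
E
```

```text
t 10.1083
10.1083 [ 490.0732002  -308.44366699  150.85930972] [0.00000000e+00 0.00000000e+00 2.84217094e-14]
[240. 207. 159.] [132. 117. 102.] [133. 161. 192.]
block scene [ 569.82 -341.16] 2.33
block scene [ 576.09 -337.04   -3.9 ] 2.3
```

View pics/c5.png

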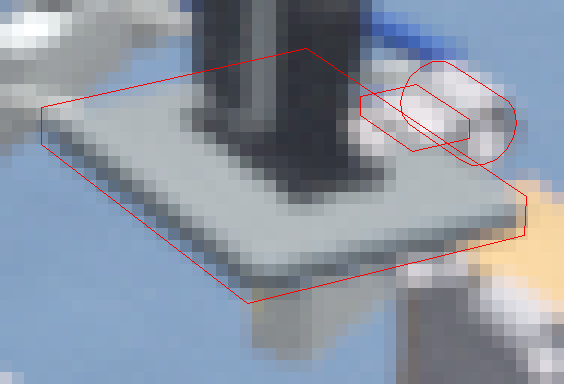

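```bash
cat > h.py <<'E'
from station import *
from tgt import *
import cv2
from fit import *
def avg(n=6):
    O=[]
    for _ in range(n): O.append(get_obs());wait(.03)
    m=lambda k:np.mean([o[k] for o in O],0)
    print("t",round(O[-1]["t"],2),"tcp",m("tcp_pos").round(2),"W",m("wrist_force").round(2),"M",m("moment").round(3),"g",round(float(m("grip_width")),2));return m("tcp_pos"),m("wrist_force")
def shot(n,w=(290,350,195,240),k=13):
    s=get_image("scene");np.save(n+".npy",s)
    cv2.imwrite(f"pics/{n}.png",cv2.resize(s[w[2]:w[3],w[0]:w[1]],None,fx=k,fy=k,interpolation=cv2.INTER_CUBIC)[:,:,::-1])
E
python3 - <<'E'
from h import *
avg()
move_l([T[0],T[1],127.6],speed=60);wait(.2);avg()
shot("k6")
E
```

```text
t 10.28 tcp [ 489.91 -308.31  150.58] W [ 0.16  0.16 -1.9 ] M [-0.008 -0.02  -0.002] g 13.31
t 11.2 tcp [ 489.94 -308.27  128.06] W [ 0.07  0.23 -1.67] M [ 0.021 -0.002 -0.015] g 13.3
```

View pics/k6.png

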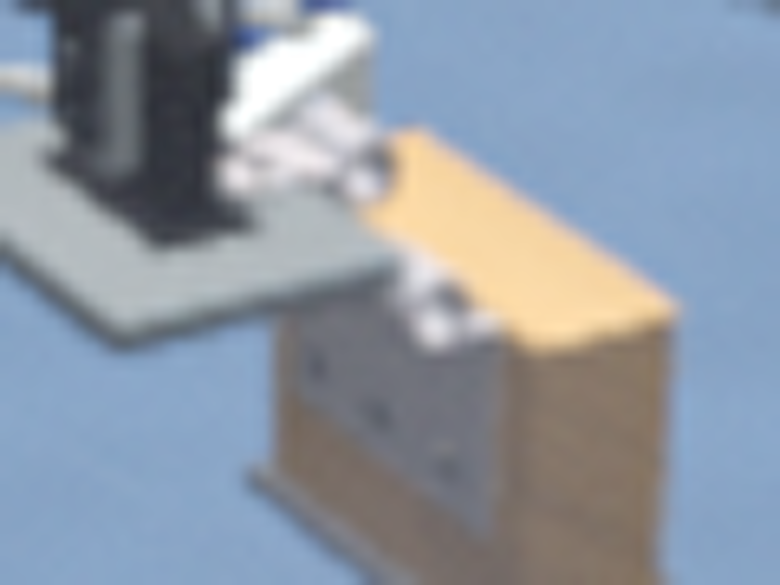

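```bash
python3 - <<'E'
from station import *
from fit import *
from tgt import *
cs=get_calibration("scene");s=cv2.cvtColor(np.load("k6.npy"),cv2.COLOR_RGB2GRAY).astype(np.float32)
tcp=np.array([489.94,-308.27,128.06])
ps=R3(np.radians(YAW))@np.array([50.5,-12,9])+tcp-[0,0,19.6]
pf=R3(np.radians(YAW))@np.array([-36,-42,95])+[B[0],B[1],0]
a,b=proj(np.array([ps,pf]),cs);print(a,b,"pred diff",b-a)
print("img coords", (a+.5-[290,195])*13,(b+.5-[290,195])*13)
for h in(4,5,6):
    u,v=int(round(a[0])),int(round(a[1]))
    Tm=s[v-h:v+h+1,u-h:u+h+1]
    u2,v2=int(round(b[0])),int(round(b[1]));m=5
    I=s[v2-h-m:v2+h+m+1,u2-h-m:u2+h+m+1]
    r=cv2.matchTemplate(I,Tm,cv2.TM_CCOEFF_NORMED);j=np.unravel_index(r.argmax(),r.shape);print(h,r.max(),np.array([u2-m+j[1]-u,v2-m+j[0]-v]))
    try:
        W=np.eye(2,3,dtype=np.float32);W[:,2]=[j[1],j[0]]
        cc,W=cv2.findTransformECC(Tm,I,W,cv2.MOTION_TRANSLATION,(3,200,1e-6),None,1);print(cc,"diff",W[:,2]+[u2-m-u,v2-m-v])
    except cv2.error as e: print("ecc fail")
J=np.array([proj(np.array([pf+R3(np.radians(YAW))@d]),cs)[0]-b for d in np.eye(3)]);print("px per mm x,y,z",J.round(3))
E
```

```text
[317.61095425 207.54725813] [322.86749266 218.51514043] pred diff [ 5.2565384  10.96788231]
img coords [365.44240529 169.61435564] [433.77740452 312.19682563]
4 0.3692388 [9 8]
0.39678105596550417 diff [9.18890572 7.14097214]
5 0.4194917 [10  7]
0.4319787221237861 diff [9.98949242 6.78817999]
6 0.5089447 [10  6]
0.46518885772845386 diff [10.45593071  6.11225033]
px per mm x,y,z [[ 0.293 -0.075]
 [-0.191 -0.137]
 [ 0.013 -0.311]]
```

The predicted offset between the knuckle ends is (5.3, 11.0) px and I read about (5.2, 11.1) in the picture, so they agree. I'll lower in steps and check the force at each one.

```bash
python3 - <<'E'
from h import *
x,y=T[0]-.3,T[1]+.25
_,w0=avg()
for z in(122,116,110,105.2):
    move_l([x,y,z],speed=30);t,w=avg(4)
    if np.abs(w-w0).max()>3: print("contact?");break
wait(.3);avg()
shot("k7")
E
```

```text
t 11.45 tcp [ 489.72 -308.09  127.76] W [-0.04  0.13 -2.04] M [ 0.011  0.019 -0.007] g 13.37
t 11.92 tcp [ 489.13 -307.62  121.62] W [ 0.45 -0.15 -2.21] M [ 0.003 -0.003  0.019] g 13.26
t 12.4 tcp [ 489.19 -307.65  115.72] W [ 0.65 -0.2  -2.16] M [ 0.005 -0.01   0.01 ] g 13.24
t 12.88 tcp [ 489.18 -307.66  109.72] W [ 0.13 -0.35 -2.02] M [ 0.001  0.003 -0.017] g 13.33
t 13.32 tcp [ 489.19 -307.65  104.94] W [-0.26  0.2  -2.16] M [ 0.002 -0.001  0.003] g 13.34
t 13.82 tcp [ 489.39 -307.81  105.26] W [ 0.02  0.07 -2.07] M [ 0.01  -0.02  -0.001] g 13.31
```

View pics/k7.png

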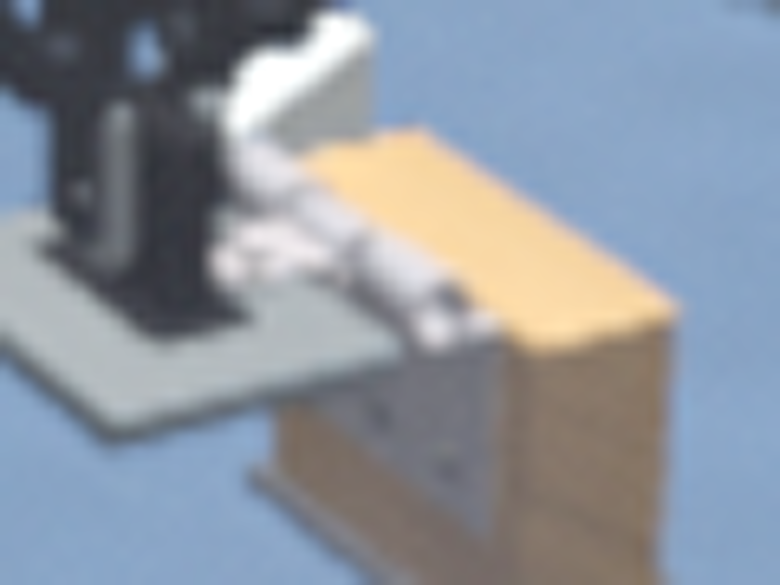

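There's no contact force, and the three tubes look to be in one line. Fore-aft is the tight tolerance, so I'll measure it with a gentle touch. The plate's edge should meet the fixed knuckles after a 4 mm advance.

```bash
python3 - <<'E'
from h import *
x,y,z=T[0],T[1],105.6
move_l([x,y,z],speed=20);wait(.3);t0,w0=avg()
hit=None
for a in(1.5,2.5,3,3.5,4,4.5,5,5.5):
    move_l([x+a*c,y+a*s,z],speed=15);wait(.1);t,w=avg(4)
    f=(w-w0)[:2]@[c,s];adv=(t-t0)[:2]@[c,s];print(a,"adv",adv.round(2),"f",f.round(2))
    if f<-1.8: hit=a;break
move_l([x,y,z],speed=20);wait(.3);avg()
shot("k8")
E
```

```text
t 14.62 tcp [ 489.63 -308.02  105.58] W [ 0.04 -0.05 -1.76] M [ 0.021  0.017 -0.001] g 13.27
t 15.11 tcp [ 491.08 -308.51  105.6 ] W [ 0.79 -0.06 -1.72] M [ 0.025 -0.014  0.017] g 13.33
1.5 adv 1.54 f 0.72
t 15.59 tcp [ 492.02 -308.84  105.6 ] W [-0.1  -0.   -2.24] M [-0.002 -0.007 -0.031] g 13.51
2.5 adv 2.52 f -0.15
t 16.07 tcp [ 492.48 -308.99  105.59] W [ 0.04  0.49 -2.28] M [ 0.02   0.02  -0.021] g 13.45
3 adv 3.02 f -0.18
t 16.56 tcp [ 492.96 -309.15  105.58] W [ 0.22  0.4  -1.75] M [ 0.007 -0.014 -0.011] g 13.53
3.5 adv 3.52 f 0.03
t 17.04 tcp [ 493.44 -309.31  105.59] W [ 0.29 -0.16 -1.99] M [-0.014  0.016  0.015] g 13.17
4 adv 4.03 f 0.27
t 17.52 tcp [ 493.91 -309.46  105.59] W [-0.    0.23 -2.24] M [-0.002  0.019  0.002] g 13.3
4.5 adv 4.52 f -0.13
t 18.01 tcp [ 494.39 -309.63  105.6 ] W [-0.08  0.19 -2.28] M [0.012 0.025 0.011] g 13.25
5 adv 5.02 f -0.19
t 18.49 tcp [ 494.78 -309.73  105.55] W [-0.19  0.17 -2.38] M [0.029 0.081 0.014] g 13.21
5.5 adv 5.43 f -0.29
t 19.42 tcp [ 489.7  -308.06  105.61] W [-0.17  0.19 -1.87] M [-0.003  0.023  0.006] g 13.3
```

View pics/k8.png

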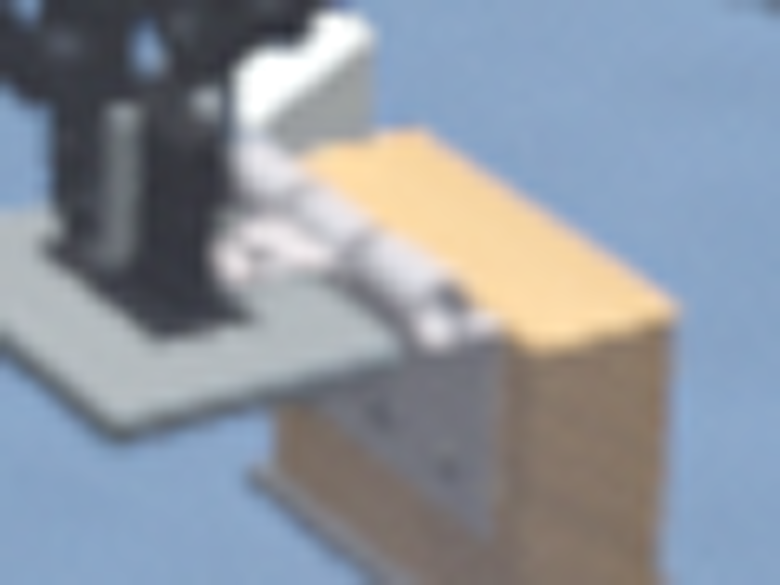

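```bash
python3 - <<'E'
from h import *
x,y,z=T[0],T[1],105.6
for a in(5,5.5,6,6.4):
    move_l([x+a*c,y+a*s,z],speed=20);wait(.1);t,w=avg(4)
    adv=(t[:2]-[x,y])@[c,s];f=w[:2]@[c,s];print(a,"adv",adv.round(2),"f",f.round(2))
    if f<-2 or a-adv>.25: break
a=1.0
move_l([x+a*c,y+a*s,z],speed=20);wait(.3);avg()
E
```

```text
t 20.1 tcp [ 494.44 -309.66  105.6 ] W [-0.25 -0.29 -2.18] M [ 0.001 -0.006 -0.022] g 13.35
5 adv 5.06 f -0.14
t 20.58 tcp [ 494.79 -309.74  105.57] W [-0.44  0.54 -2.16] M [ 0.054  0.065 -0.016] g 13.21
5.5 adv 5.42 f -0.59
t 21.07 tcp [ 494.88 -309.74  105.46] W [-2.32  1.1  -0.47] M [ 0.13   0.432 -0.073] g 13.52
6 adv 5.51 f -2.55
t 21.97 tcp [ 490.67 -308.39  105.61] W [ 0.32  0.11 -2.07] M [ 0.018  0.006 -0.013] g 13.36
```

```bash
python3 - <<'E'
from h import *
t,_=avg();shot("k9")
cs=get_calibration("scene");im=cv2.imread("pics/k9.png")
for off,parts,p,col in((0,COVER[:3],[t[0],t[1],np.radians(YAW),t[2]-19.6],(0,0,255)),(0,BLOCKKN,[B[0],B[1],np.radians(YAW),0],(0,255,0))):
    for b in parts:
        uv=proj(b@R3(p[2]).T+[p[0],p[1],p[3]],cs);h=cv2.convexHull(((uv+.5-[290,195])*13).astype(np.float32))
        cv2.polylines(im,[h.astype(int)],True,col,1)
cv2.imwrite("pics/k9o.png",im);print(get_obs()["ee_rot"],get_obs()["qvel"].round(2))
E
```

```text
t 22.17 tcp [ 490.61 -308.35  105.58] W [-0.15 -0.01 -2.69] M [ 0.01  -0.004 -0.006] g 13.45
[-1.79999232e+02 -2.24771304e-04 -1.86588371e+01] [-0.11  0.03  0.13 -0.01 -0.   -0.05]
```

View pics/k9o.png

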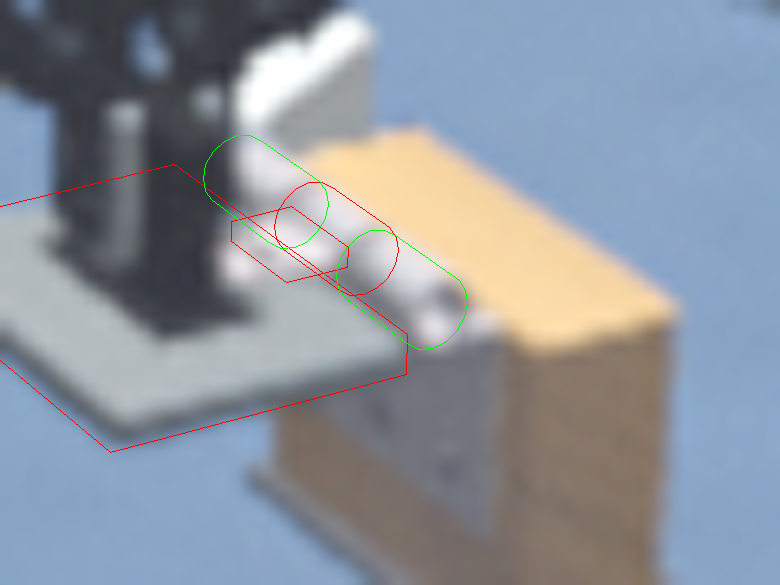

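View pics/k9.png

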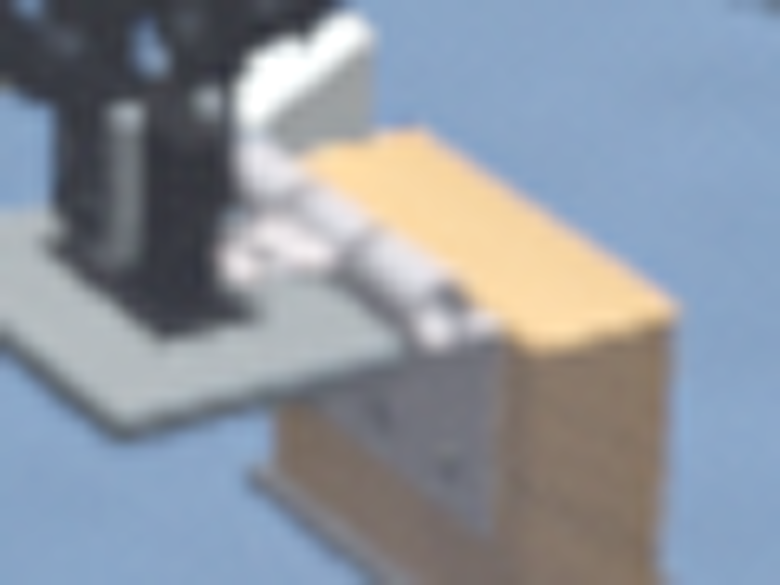

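```bash
python3 - <<'E'
from h import *
avg(3);sign_off()
E
```

```text
t 22.32 tcp [ 490.6  -308.36  105.59] W [-0.13  0.08 -2.46] M [0.01  0.008 0.011] g 13.39
the job is handed in; nothing more can be done
```

I picked up the grey single-knuckle cover by its grip and lowered its knuckle into the gap on the jamb block. I handed the job in at about 22.3 s of the 34 s, with the gripper still holding the cover. `sign_off` gives no verdict, so I can't confirm a pass.

**Last checks:**
- **Contact:** the wrist force was only the cover's own weight (about 2 N), so nothing was leaning on the block.
- **Level and still:** the tool was vertical, at yaw -18.66° like the block, and the joints were still. The grip opening held at 13.4 mm.
- **Height:** I set it from the bench contact at the grasp plus 86 mm. In the last scene picture the three knuckles lie in one line.
- **Sideways:** I didn't measure the position in the gap. The knuckle went in without touching, so it must be within the 4 mm play on either side.

**Disagreements:**
- **Fore-aft:** the top-camera fit and a gentle touch test differed by about 1.4 mm. The plate met the block after 5.4 mm instead of the expected 4 mm, at about 2.5 N. I set the final position 1.0 mm closer to the block than the camera fit, which is inside the 3.2 mm limit by either reading.
- **Scene camera:** on its own it put the block about 5 mm to one side of the top-camera fit. I trusted the top camera because it matched the arm to about 0.3 mm at the grasp.
- **Plate outline:** the predicted lower front edge of the cover sat about 1 px below the one in the picture. The bench fit showed a similar fringe along that edge, so I left it.

I did not touch the other cover, the pin, the screwdriver, the transformer or the purple look-alike.

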